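# Load the bead drilling jig and hold its ratchet lever at three clicks

## Robot

A 7-joint arm with a two-finger parallel gripper is mounted at the origin on the work surface. World frame = base frame: x ahead of the robot, y to its left, z up, the work surface at z = 0. Lengths are in m, angles in rad, forces in N, time in s.
With the tool pointing down it reaches from about 0.35 to 0.9 m from the base axis. Payload 8.1 kg.
Tool frame: the origin (TCP) lies at the very end of the fingers, on their centre line; the grasp point (between the pads) lies grip_depth behind it (grip_depth is the distance from the TCP to the grasp point, in m); z points along the fingers, y is the direction in which the jaws open and shut (so a half turn about z gives the same grasp; the last joint's range is limited). The gripper opens to 85 mm and grips with 20 to 120 N. Pads are 22 mm wide; open, the fingers measure 114 mm over their backs; the gripper's body (76 mm by 85 mm) begins 54 mm behind the grasp point. The pads swing forward as they close: fully open they stand 13 mm farther back than shut.
Start: joints at [-1.302, 0.434, 0.025, 1.573, -0.012, 1.134, -0.075], TCP at [0.227, 0.582, 0.231] pointing down, gripper open.
Joint ranges: [-2.62, 2.62], [-0.44, 2.09], [-1.27, 1.32], [0.08, 2.57], [-1.32, 4.46], [0.12, 2], [-2.74, 2.74]. Speed limits (rad/s): [2.22, 2.22, 3.01, 3.01, 3.14, 3.14, 3.14].

## Interface

Orientations are given as a unit quaternion [w, x, y, z].
In Python, from cell import * gives the robot as it stands.
- The arm moves only by the shell command python3 -m creep 'ROWS' [FORCE]. ROWS is JSON, one flat list of numbers, 5 for each row, row after row: the shift along the tool's x, y, z in m, then the turn about the tool's z in degrees, then the closure, from 0 (fully open) to 1 (shut). A call has 1 to 5 rows; each row shifts and turns the commanded pose from where the row before left it, along the tool's axes as they then stand; what a row does not reach is not made up. A row lasts 1/10 s, in which the tool goes at most 50 mm and 8.59 degrees, less where a joint would pass 70% of its speed; a pose out of reach is approached as far as the arm can. A call is refused whole if a number of a shift passes 0.05 or a number of a turn 8.59, either way. A call with a gripper value outside its range is refused whole. The fingers move at their own pace and stop on an object; FORCE is the grip in N (left out, the last holds). Time passes only in rows, so rows that do not move let the fingers close. It gives the time, the measured TCP pose, the force and the opening at its end, in the units of the state.
- get_state(): the state, without advancing time (a new reading comes with each control period).
- snapshot(name): name is "scene" or "top"; returns a dict with "img" (420x560x3 uint8, red, green, blue), "depth" (420x560 float32, m along the optical axis (not along the pixel's ray), 0 where there is no reading), "fx", "fy", "cx", "cy" (pixels), "position" and "orientation" of the camera in the world. Camera axes: x right, y up, looking along -z (the intrinsics and any distortion apply to the point x, -y, -z); pixel columns grow to the right and rows downward; lengths in m; the calibration is good to about 2 mm. A picture is of the moment at which its call begins.
- hand_in(): hands the job in, once; it reports no verdict.
The state is a dict: "clock": time; "qpos": joint angles; "qd": joint speeds; "effort": joint torques, N m; "eef_pos": TCP position; "ee_rot": TCP orientation; "wrist_force": force on the tool from outside, world axes, zero at the start; "torque": the same for the moment, N m; "width": finger opening in m.
Only numpy, scipy, OpenCV 4.12 (cv2) and the standard library are available. Lean on these libraries where they do the work, as an engineer would, in place of code of your own. Each camera call takes 0.05 s, during which the arm holds its last target.

## Task

Load the drilling jig: stand the three loose turned wooden beads upright in its three wells, one in each, fully down. Then advance the jig's ratchet lever, the arm with the upright grip beside the toothed wheel, three clicks from rest, never on to a fourth, and finish holding it there with the fingers, because it springs back if let go. Do not move the lever before all the beads are in, and leave the other things on the bench where they are.

Things in the scene. Friction and masses are not known exactly. Their poses are not given: they have to be found in the camera images.
- bead_a: turned wooden bead of pale wood (three alike, any of them fits any well), standing upright on the bench to the robot's left: a barrel 30 mm in diameter and 38 mm tall, sides straight from 7 to 31 mm above the foot, narrowing to 25 mm at both flat ends, 14 to 28 g. Origin: centre of its underside; z is its axis
- bead_b: turned wooden bead of pale wood (three alike, any of them fits any well), standing upright on the bench to the robot's left: a barrel 30 mm in diameter and 38 mm tall, sides straight from 7 to 31 mm above the foot, narrowing to 25 mm at both flat ends, 14 to 28 g. Origin: centre of its underside; z is its axis
- bead_c: turned wooden bead of pale wood (three alike, any of them fits any well), standing upright on the bench to the robot's left: a barrel 30 mm in diameter and 38 mm tall, sides straight from 7 to 31 mm above the foot, narrowing to 25 mm at both flat ends, 14 to 28 g. Origin: centre of its underside; z is its axis
- jig: drilling jig fixed to the bench: dark base plate 190 x 350 x 12 mm. Origin: centre of its underside; x points away from the robot at yaw 0, y along the plate. On its +y half a wooden carrier block (70 x 180 mm, top at 34 mm) with three wells in a row; on its -y half the lever; at +x of the block an aluminium fence (top at 41 mm) that moves 4 mm towards the wells per click, staying clear of them
- well0 (a point): centre of the floor of well 0 (nearest the lever): round pocket 35 mm in diameter, 10 mm deep, floor 24 mm above the bench, mouth at 34 mm; wells are 60 mm apart along the jig's y
- well1 (a point): centre of the floor of well 1 (the middle one): round pocket 35 mm in diameter, 10 mm deep, floor 24 mm above the bench, mouth at 34 mm; wells are 60 mm apart along the jig's y
- well2 (a point): centre of the floor of well 2 (farthest from the lever): round pocket 35 mm in diameter, 10 mm deep, floor 24 mm above the bench, mouth at 34 mm; wells are 60 mm apart along the jig's y
- grip (a point): point on the axis of the lever's upright round black grip, 22 mm in diameter, from 56 to 100 mm above the bench; this point is at 80 mm. A flat steel arm (top at 50 mm) runs from it to the pivot. Turns with the lever; its x axis points from pivot to grip. Leaving a notch takes about 9 to 13 N here; the force then falls to about 5 to 7 N until the lever drops into the next notch: a click
- lever_axis (a point): point on the lever's upright pivot axis, 80 mm above the bench, 110 mm from the grip; its axes are the jig's. A spring pulls the lever back with 7 to 10 N at the grip, stronger than the notches hold it, so that it returns to rest when let go
- lever (a joint): angle of the ratchet lever about its upright pivot, rad: 0 at rest at its stop (grip to the right, on the robot's side), growing counter-clockwise seen from above, the grip first moving away from the robot. A notch (click) every 15 degrees, about 29 mm at the grip: click 1 at 0.262, 2 at 0.524, 3 at 0.785, 4 at 1.047, 5 at 1.309 (end of travel)
- brush: bench brush, 170 mm long, lying on the bench among the beads; not part of the job, to be left alone
- pencil: pencil, 158 mm long, 8 mm thick, lying among the beads; not part of the job, to be left alone
- sanding_block: cork sanding block, 70 x 100 x 35 mm; not part of the job, to be left alone
- wax_jar: wax jar with a metal lid, 68 mm across, 65 mm tall; not part of the job, to be left alone
- offcut: wooden offcut, 50 x 130 x 30 mm; not part of the job, to be left alone
- mallet: hammer, 260 mm long; not part of the job, to be left alone
- tape_roll: roll of tape, 84 mm across, 25 mm tall; not part of the job, to be left alone
Mind the look-alikes: they are no part of the job. What is shaped like the bead_b but pink is not meant. Leave any green look-alike of the bead_a alone.

How it is judged:
By the outcome, as a careful person would: the job done as asked, in the order asked, and still so for the second after the job is handed in, while the arm keeps its last pose, push and grip.
It also fails if it takes over 67 s, if anything falls off the work surface, if the arm or the gripper's body presses on something with over 40 N, if the wrist force passes 120 N, or if a joint passes its speed limit or range.

## Working session

There is one attempt and no reset: what is moved stays moved. The work goes in short steps, Python scripts to look and compute and a shell command to move; the robot and the scene stay as the last step left them, time stands still between calls to the robot, and variables do not carry over. Pictures are saved under pics/ and viewed, and the job is handed in when it is done.

```bash
mkdir -p pics; ls; python3 - <<'E'
from cell import *
import cv2,numpy as np
for n in ["scene","top"]:
    s=snapshot(n); cv2.imwrite(f"pics/{n}0.png",cv2.cvtColor(s["img"],cv2.COLOR_RGB2BGR)); np.savez(f"{n}0.npz",**{k:np.array(v) for k,v in s.items()})
    print(n,{k:s[k] for k in s if k not in("img","depth")})
print(get_state())
E
```

```text
pics
scene {'fx': 400.94360657745597, 'fy': 400.94360657745597, 'cx': 282.48795157610965, 'cy': 211.38314135240873, 'position': array([0.8568695 , 0.60476341, 0.96107154]), 'orientation': array([0.22564389, 0.07611999, 0.3324825 , 0.91254916])}
top {'fx': 412.43504507551586, 'fy': 412.43504507551586, 'cx': 275.85343759068155, 'cy': 206.27094186153172, 'position': array([ 0.35027929, -0.01365468,  1.15677721]), 'orientation': array([ 0.71161811,  0.06111367, -0.06323509, -0.69704096])}
{'clock': 0.1, 'qpos': array([-1.30161762,  0.43518197,  0.02498072,  1.57399256, -0.01159805,
        1.13399186, -0.07509317]), 'qd': array([ 3.46518017e-04, -1.72141855e-03, -7.19548261e-04, -1.86719804e-03,
       -4.59601786e-04,  8.39771669e-04,  3.63119079e-05]), 'effort': array([ 4.59164323e-03, -6.71757102e+01,  1.02924507e+00, -3.16904104e+01,
        1.60276290e-02,  7.07368366e-03, -5.91277103e-05]), 'eef_pos': array([0.2269371 , 0.58186705, 0.23059196]), 'ee_rot': array([-6.49178074e-05,  1.84854040e-01,  9.82765727e-01, -7.11419656e-04]), 'wrist_force': array([ 0.17956202, -0.35420061,  0.08559126]), 'torque': array([ 6.72144654e-03, -8.59967789e-05,  1.39676763e-03]), 'width': 0.0855522636665652}
```

View pics/scene0.png

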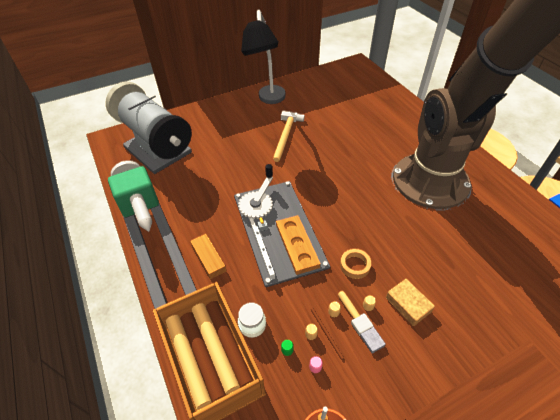

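View pics/top0.png

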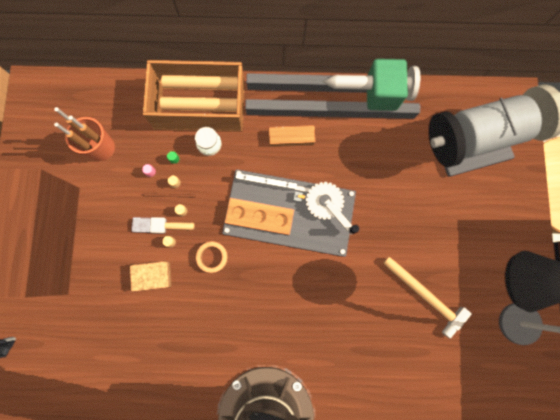

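```bash
cat > h.py <<'E'
import numpy as np,cv2
from scipy.spatial.transform import Rotation as R
def load(n): return dict(np.load(n+".npz"))
def Rm(s): w,x,y,z=s["orientation"]; return R.from_quat([x,y,z,w]).as_matrix()
def cloud(s):
    d=s["depth"]; v,u=np.mgrid[:d.shape[0],:d.shape[1]]
    p=np.stack([(u-s["cx"])/s["fx"]*d,-(v-s["cy"])/s["fy"]*d,-d],-1)
    return p@Rm(s).T+s["position"]
def ray(s,u,v,z):
    d=Rm(s)@np.array([(u-s["cx"])/s["fx"],-(v-s["cy"])/s["fy"],-1]); t=(z-s["position"][2])/d[2]
    return s["position"]+t*d
def proj(s,p):
    c=Rm(s).T@(np.asarray(p)-s["position"]); return np.array([s["cx"]+s["fx"]*c[0]/-c[2], s["cy"]-s["fy"]*c[1]/-c[2]])
E
python3 - <<'E'
from h import *
for n,(x0,y0,x1,y1) in {"scene0":(220,150,440,400),"top0":(120,110,380,310)}.items():
    s=load(n); c=cv2.cvtColor(s["img"],cv2.COLOR_RGB2BGR)[y0:y1,x0:x1]
    f=3 if n=="top0" else 2.4
    cv2.imwrite(f"pics/{n}_c.png",cv2.resize(c,None,fx=f,fy=f,interpolation=cv2.INTER_CUBIC))
    P=cloud(s); 
    print(n, [np.round(P[v,u],3) for u,v in ([(174,182),(180,210),(169,242),(300,230)] if n=="top0" else [(313,331),(335,309),(370,303)])])
    hsv=cv2.cvtColor(s["img"],cv2.COLOR_RGB2HSV)
    m=(P[...,2]>.03)&(P[...,2]<.045)&(P[...,0]>.3)&(P[...,1]>.12)&(P[...,1]<.5)
    k,l,st,ce=cv2.connectedComponentsWithStats(m.astype(np.uint8))
    for i in range(1,k):
        if st[i,4]>15:
            q=P[l==i]; print(ce[i].round(1),st[i,4],q.mean(0).round(4),np.ptp(q,0).round(3),np.median(hsv[l==i],0), ray(s,*ce[i],.038).round(4))
E
```

```text
scene0 [array([0.617, 0.282, 0.036]), array([0.54 , 0.258, 0.037]), array([0.454, 0.286, 0.038])]
[410.8 299.5] 979 [0.3554 0.324  0.0343] [0.08  0.105 0.009] [ 20. 143. 251.] [0.3575 0.3256 0.038 ]
[369.7 300.8] 101 [0.4504 0.2797 0.0367] [0.026 0.028 0.011] [ 26. 116. 255.] [0.451  0.2802 0.038 ]
[334.5 306.9] 101 [0.5379 0.2524 0.0365] [0.028 0.026 0.01 ] [ 26. 114. 255.] [0.5384 0.253  0.038 ]
[217.1 356.6] 1328 [0.8439 0.2313 0.0412] [0.131 0.2   0.013] [ 10. 187. 119.] [0.8443 0.2322 0.038 ]
[252.2 326.2] 156 [0.7417 0.203  0.038 ] [0.066 0.055 0.014] [ 34.  28. 228.] [0.7418 0.2031 0.038 ]
[311.2 329.7] 114 [0.6193 0.2769 0.0365] [0.028 0.026 0.01 ] [ 26.  113.5 255. ] [0.6197 0.2775 0.038 ]
[286.8 345.7] 123 [0.6899 0.2842 0.0366] [0.027 0.026 0.012] [ 66. 219. 228.] [0.6902 0.2847 0.038 ]
[315.7 363. ] 131 [0.6503 0.3502 0.0365] [0.029 0.027 0.013] [164.  54. 255.] [0.6507 0.3506 0.038 ]
[237.5 404.4] 126 [0.8429 0.3484 0.0377] [0.128 0.004 0.015] [ 13.  186.  122.5] [0.8434 0.3485 0.038 ]
top0 [array([0.612, 0.27 , 0.038]), array([0.534, 0.249, 0.036]), array([0.445, 0.273,
[... 856 characters left out ...]
 151.6] 60 [0.6955 0.4691 0.0381] [0.059 0.044 0.015] [  8. 170. 197.] [0.6955 0.4692 0.038 ]
[171.5 156.2] 81 [0.687  0.2821 0.0353] [0.026 0.028 0.01 ] [ 63. 147. 226.] [0.6862 0.2814 0.038 ]
[147.1 169.3] 82 [0.6475 0.3479 0.0355] [0.026 0.03  0.012] [171.   49.5 254. ] [0.6468 0.3471 0.038 ]
[172.3 180.5] 78 [0.6166 0.2751 0.0361] [0.026 0.026 0.01 ] [ 26.  90. 254.] [0.6162 0.2746 0.038 ]
[179.3 209.4] 86 [0.5352 0.2506 0.0361] [0.026 0.028 0.011] [ 26.   90.5 254. ] [0.5349 0.2501 0.038 ]
[167.3 241.1] 87 [0.4476 0.2777 0.0359] [0.027 0.028 0.01 ] [ 26.  90. 254.] [0.4474 0.2772 0.038 ]
[148.4 276.1] 937 [0.3529 0.3226 0.0339] [0.078 0.103 0.01 ] [ 20. 119. 253.] [0.3528 0.3214 0.038 ]
```

View crops.

View pics/scene0_c.png

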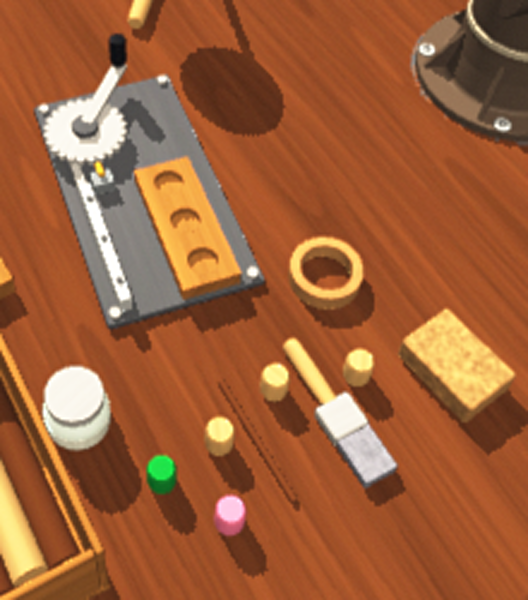

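View pics/top0_c.png

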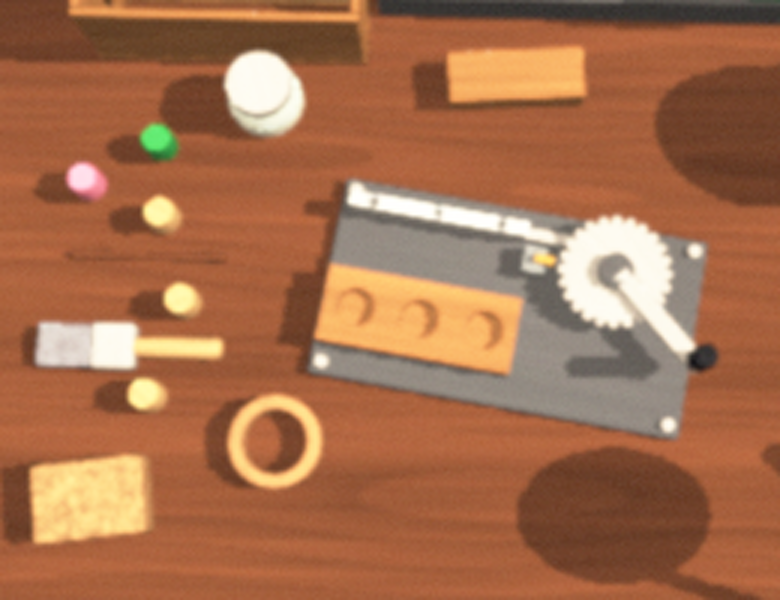

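```bash
python3 - <<'E'
from h import *
for n in ["scene0","top0"]:
    s=load(n); P=cloud(s); z=P[...,2]
    hsv=cv2.cvtColor(s["img"],cv2.COLOR_RGB2HSV).astype(int)
    reg=(P[...,0]>.42)&(P[...,0]<.68)&(P[...,1]>-.2)&(P[...,1]<.2)
    o=reg&(z>.029)&(z<.039)&(hsv[...,1]>120)
    k,l,st,ce=cv2.connectedComponentsWithStats(o.astype(np.uint8)); i=1+np.argmax(st[1:,4])
    m=(l==i).astype(np.uint8)
    c=max(cv2.findContours(m,0,1)[0],key=cv2.contourArea)
    hull=cv2.convexHull(c)[:,0]
    W=np.array([ray(s,u,v,.034)[:2] for u,v in hull],np.float32)
    r=cv2.minAreaRect(W); print(n,"block",st[i,4],r)
    # wells
    f=np.zeros_like(m); cv2.fillPoly(f,[hull],1); f=cv2.erode(f,np.ones((3,3),np.uint8))
    w=(f>0)&(z<.0275)
    k,l,st,ce=cv2.connectedComponentsWithStats(w.astype(np.uint8),connectivity=4)
    for j in range(1,k):
        if st[j,4]>8: print("well",ce[j],st[j,4],P[l==j].mean(0).round(4))
    # plate
    p=reg&(z>.006)&(z<.02)
    q=P[p][:,:2].astype(np.float32); 
    k,l,st,ce=cv2.connectedComponentsWithStats((((z>.006)&(P[...,0]>.42)&(P[...,0]<.7)&(P[...,1]>-.2)&(P[...,1]<.2)).astype(np.uint8))); i=1+np.argmax(st[1:,4])
    sel=(l==i)&(z<.02); print("plate",cv2.minAreaRect(P[sel][:,:2].astype(np.float32)))
    # grip: dark points height
    g=(P[...,0]>.4)&(P[...,0]<.6)&(P[...,1]>-.26)&(P[...,1]<-.1)&(z>.092)&(z<.11)
    print("grip top",g.sum(),P[g].mean(0),(P[g].max(0)+P[g].min(0))/2,np.ptp(P[g],0))
    a=(P[...,0]>.4)&(P[...,0]<.65)&(P[...,1]>-.26)&(P[...,1]<0)&(z>.056)
    print("high",a.sum(),[ (np.round(x,3)) for x in P[a][::6]])
E
```

```text
scene0 block 1051 ((0.5240153074264526, 0.03209333121776581), (0.18468396365642548, 0.07161490619182587), 80.78025817871094)
well [289.93055556 226.15277778] 72 [ 0.5108 -0.0337  0.0239]
well [296.74698795 241.89156627] 83 [0.5205 0.0256 0.0237]
well [304.10869565 258.85869565] 92 [0.5302 0.0855 0.0235]
plate ((0.5411384105682373, -0.04590541124343872), (0.33853286504745483, 0.19019056856632233), 80.60684204101562)
grip top 36 [ 0.48725213 -0.21890543  0.09851632] [ 0.48663849 -0.21869149  0.0977118 ] [0.02055631 0.022879   0.01049638]
high 91 [array([ 0.486, -0.23 ,  0.1  ]), array([ 0.484, -0.228,  0.096]), array([ 0.487, -0.223,  0.098]), array([ 0.493, -0.217,  0.101]), array([ 0.497, -0.216,  0.1  ]), array([ 0.495, -0.221,  0.09 ]), array([ 0.475, -0.219,  0.083]), array([ 0.481, -0.214,  0.086]), array([ 0.486, -0.211,  0.086]), array([ 0.489, -0.212,  0.083]), array([ 0.491, -0.216,  0.076]), array([ 0.496, -0.213,  0.076]), array([ 0.496, -0.22 ,  0.065]), array([ 0.479, -0.212,  0.065]), array([ 0.482, -0.214,  0.06 ]), array([ 0.484, -0.211,  0.059])]
top0 block 1204 ((0.5
[... 258 characters left out ...]
[ 0.5133 -0.0279  0.0225]
plate ((0.5398286581039429, -0.04654465615749359), (0.33835697174072266, 0.19039605557918549), 80.73836517333984)
grip top 54 [ 0.48523043 -0.21956516  0.09825494] [ 0.48473326 -0.21942424  0.09784034] [0.01861179 0.01862205 0.00830484]
high 75 [array([ 0.494, -0.214,  0.095]), array([ 0.492, -0.212,  0.091]), array([ 0.491, -0.226,  0.097]), array([ 0.488, -0.218,  0.098]), array([ 0.487, -0.21 ,  0.086]), array([ 0.486, -0.223,  0.1  ]), array([ 0.483, -0.212,  0.102]), array([ 0.484, -0.229,  0.097]), array([ 0.481, -0.218,  0.098]), array([ 0.48 , -0.211,  0.079]), array([ 0.478, -0.223,  0.097]), array([ 0.476, -0.217,  0.092]), array([ 0.475, -0.216,  0.08 ])]
```

```bash
python3 - <<'E'
import cell
from cell import *
print([x for x in dir(cell) if not x.startswith('_')]); print(globals().get('grip_depth'))
from h import *
s=load("top0")
for z in (.05,.06): print("pivot",ray(s,120+613/3,110+268/3,z).round(4))
s=load("scene0")
for z in (.05,.06): print("pivot",ray(s,220+85/2.4,150+127/2.4,z).round(4))
E
```

```text
['PlanningError', 'get_state', 'grip_depth', 'hand_in', 'snapshot']
0.0187
pivot [ 0.5693 -0.1472  0.05  ]
pivot [ 0.5673 -0.146   0.06  ]
pivot [ 0.5704 -0.1429  0.05  ]
pivot [ 0.5736 -0.1347  0.06  ]
```

```bash
python3 -m creep '[0,0,0,-6,0.3, 0,0,0,-6,0.5]' 25
```

```text
clock: 0.3
eef_pos: [0.2269, 0.582, 0.2308]
ee_rot: [-0.0, 0.079, 0.997, -0.001]
wrist_force: [0.3, -0.6, -0.3]
width: 0.0591
```

```bash
cat > d.py <<'E'
import sys,numpy as np
from cell import *
from h import *
s=get_state(); w,x,y,z=s["ee_rot"]; M=R.from_quat([x,y,z,w]).as_matrix()
print("t",round(s["clock"],2),"pos",np.round(s["eef_pos"],4),"yang",np.degrees(np.arctan2(M[1,1],M[0,1])).round(2),"F",np.round(s["wrist_force"],1),"w",round(s["width"],4))
a=list(map(float,sys.argv[1:]))
if len(a)>=3: print("tool delta mm",(M.T@(np.array(a[:3])-s["eef_pos"])*1000).round(1))
E
python3 d.py .449 .2785 .09
```

```text
t 0.3 pos [0.2269 0.582  0.2308] yang 80.93 F [ 0.3 -0.6 -0.3] w 0.0591
tool delta mm [-267.1 -264.6  141.1]
```

```bash
python3 -m creep '[-0.033,-0.033,0.01,0,0.4,-0.033,-0.033,0.01,0,0.4,-0.033,-0.033,0.01,0,0.4,-0.033,-0.033,0.01,0,0.4,-0.033,-0.033,0.01,0,0.4]'; python3 -m creep '[-0.033,-0.033,0.01,0,0.4,-0.033,-0.033,0.01,0,0.4,-0.033,-0.033,0.01,0,0.4,-0.0,-0.0,0.0,0,0.4,0,0,0,0,0.4]';python3 d.py .449 .2785 .09
```

```text
clock: 0.8
eef_pos: [0.3639, 0.391, 0.1808]
ee_rot: [-0.0, 0.081, 0.997, -0.0]
wrist_force: [0.6, 0.5, 0.5]
width: 0.0513
clock: 1.3
eef_pos: [0.4453, 0.2777, 0.1509]
ee_rot: [-0.0, 0.083, 0.997, -0.0]
wrist_force: [-0.3, 0.3, 0.7]
width: 0.051
t 1.3 pos [0.4453 0.2777 0.1509] yang 80.51 F [-0.3  0.3  0.7] w 0.051
tool delta mm [-3.5  1.5 60.9]
```

```bash
python3 -m creep '[-0.0035,0.0015,0.03,0,0.4,0,0,0.03,0,0.4,0,0,0.03,0,0.4,0,0,0,0,0.4]';python3 d.py .449 .2785 .011; python3 - <<'E'
from cell import *
from h import *
for n,(x0,y0,x1,y1) in {"scene":(280,230,460,380),"top":(110,160,270,280)}.items():
    s=snapshot(n); cv2.imwrite(f"pics/{n}1.png",cv2.resize(cv2.cvtColor(s["img"],cv2.COLOR_RGB2BGR)[y0:y1,x0:x1],None,fx=4,fy=4))
E
```

```text
clock: 1.7
eef_pos: [0.4455, 0.2801, 0.0583]
ee_rot: [-0.003, 0.08, 0.997, -0.002]
wrist_force: [-0.8, 0.7, -0.2]
width: 0.0512
t 1.7 pos [0.4455 0.2801 0.0583] yang 80.84 F [-0.8  0.7 -0.2] w 0.0512
tool delta mm [-3.9 -0.9 47.3]
```

View pics/scene1.png

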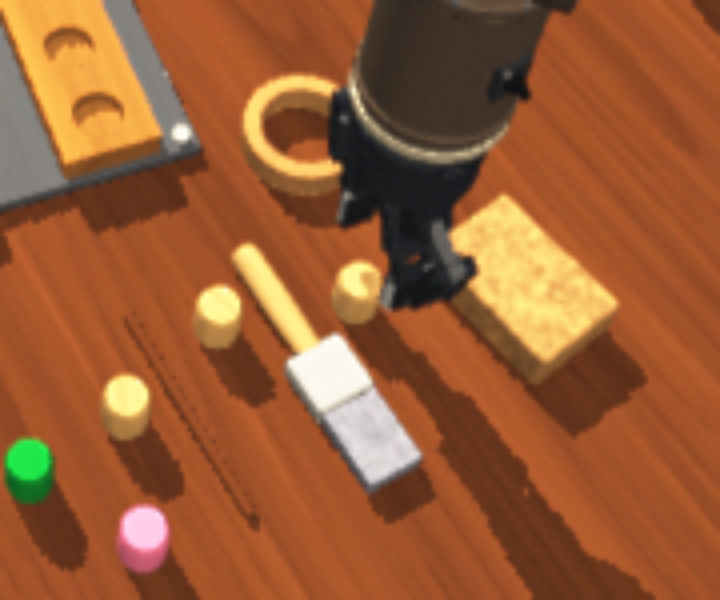

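View pics/top1.png

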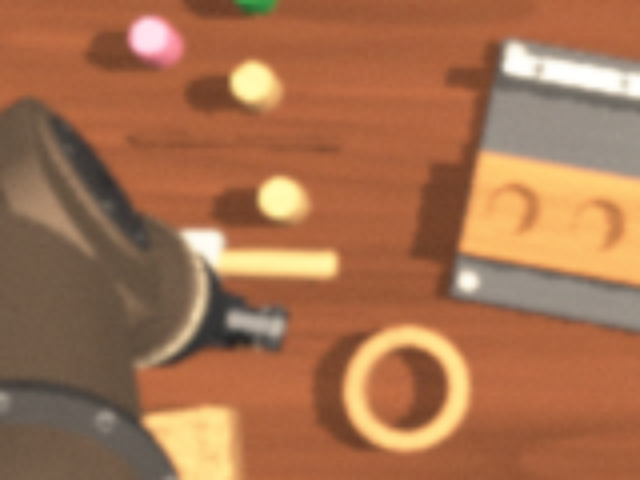

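```bash
python3 -m creep '[0,0,0,0,0.4]'; python3 - <<'E'
from cell import *
from h import *
st=get_state(); p=np.array(st["eef_pos"]); w,x,y,z=st["ee_rot"]; M=R.from_quat([x,y,z,w]).as_matrix()
print(p)
for n,(x0,y0,x1,y1) in {"scene":(280,190,460,325),"top":(110,160,270,280)}.items():
    s=snapshot(n); im=cv2.cvtColor(s["img"],cv2.COLOR_RGB2BGR)[y0:y1,x0:x1]; im=cv2.resize(im,None,fx=4,fy=4)
    def dot(q,c):
        uv=(proj(s,q)-[x0,y0]+.5)*4; cv2.circle(im,tuple(int(v) for v in uv),4,c,-1)
    dot(p,(0,0,255))
    for sg in(-1,1): dot(p+M[:,1]*sg*.0255,(255,0,0)); dot(p+M[:,1]*sg*.04,(255,255,0))
    dot([.449,.2785,.038],(0,255,0)); dot([.449,.2785,0],(0,255,0))
    cv2.imwrite(f"pics/{n}2.png",im)
E
```

```text
clock: 1.9
eef_pos: [0.4491, 0.2813, 0.0628]
ee_rot: [0.001, 0.081, 0.997, 0.001]
wrist_force: [-0.0, 0.4, -0.3]
width: 0.0506
[0.44913534 0.28126461 0.06283453]
```

View pics/scene2.png

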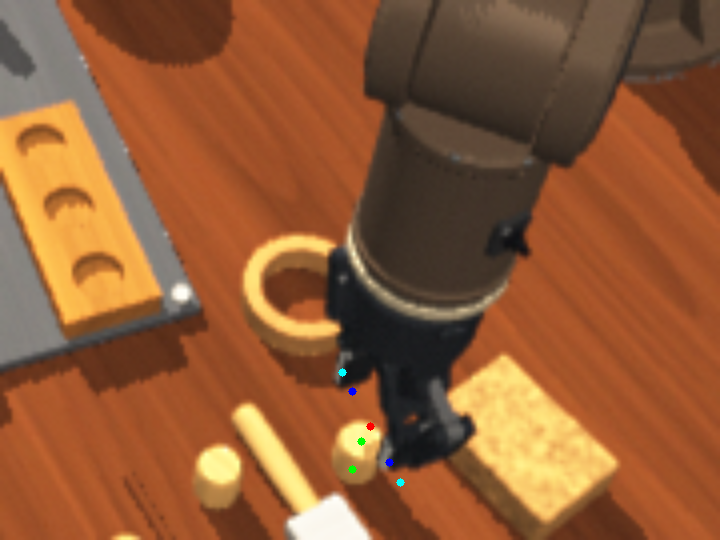

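View pics/top2.png

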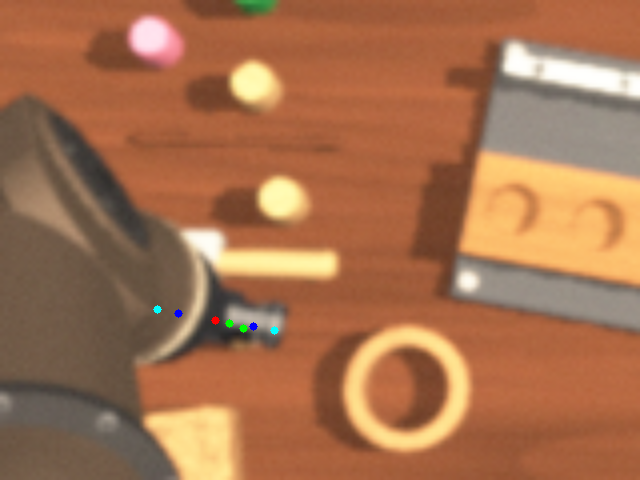

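```bash
python3 d.py .449 .2785 .011;python3 -m creep '[0,-0.002,0.017,0,0.4,0,0,0.017,0,0.4,0,0,0.015,0,0.4,0,0,0,0,0.4]';python3 d.py .449 .2785 .011
```

```text
t 2.0 pos [0.4493 0.281  0.0629] yang 80.72 F [0.4 0.1 0.7] w 0.0511
tool delta mm [ 0.  -2.6 51.9]
clock: 2.4
eef_pos: [0.4478, 0.2778, 0.0118]
ee_rot: [-0.0, 0.081, 0.997, -0.0]
wrist_force: [-0.6, 0.6, -0.1]
width: 0.0512
t 2.4 pos [0.4478 0.2778 0.0118] yang 80.69 F [-0.6  0.6 -0.1] w 0.0512
tool delta mm [-1.1  0.9  0.8]
```

Close, grip at 30 N, and lift.

```bash
python3 -m creep '[0,0,0,0,1,0,0,0,0,1,0,0,0,0,1,0,0,0,0,1]' 30; python3 -m creep '[0,0,-0.01,0,1,0,0,-0.03,0,1,0,0,-0.04,0,1,0,0,-0.02,0,1,0,0,0,0,1]'; python3 d.py .5321 .0907 .11
```

```text
clock: 2.8
eef_pos: [0.4489, 0.2785, 0.0135]
ee_rot: [0.001, 0.081, 0.997, 0.001]
wrist_force: [-1.0, -0.9, 7.4]
width: 0.0288
clock: 3.3
eef_pos: [0.4502, 0.2793, 0.1163]
ee_rot: [0.002, 0.081, 0.997, 0.002]
wrist_force: [0.1, 0.8, -0.1]
width: 0.029
t 3.3 pos [0.4502 0.2793 0.1163] yang 80.69 F [ 0.1  0.8 -0.1] w 0.029
tool delta mm [-111.4 -172.9    5.9]
```

```bash
python3 -m creep '[-0.0223,-0.0346,0,0,1,-0.0223,-0.0346,0,0,1,-0.0223,-0.0346,0,0,1,-0.0223,-0.0346,0,0,1,-0.0223,-0.0346,0,0,1]'; python3 -m creep '[0,0,0,0,1,0,0,0,0,1]'; python3 d.py .5321 .0907 .055
```

```text
clock: 3.8
eef_pos: [0.5304, 0.0877, 0.1121]
ee_rot: [-0.0, 0.081, 0.997, -0.0]
wrist_force: [1.1, 0.1, -0.1]
width: 0.029
clock: 4.0
eef_pos: [0.5302, 0.0881, 0.112]
ee_rot: [-0.0, 0.083, 0.997, -0.0]
wrist_force: [0.4, 0.7, 0.2]
width: 0.0288
t 4.0 pos [0.5302 0.0881 0.112 ] yang 80.53 F [0.4 0.7 0.2] w 0.0288
tool delta mm [-1.4  2.9 57. ]
```

```bash
python3 -m creep '[-0.0014,0.0029,0.02,0,1,0,0,0.02,0,1,0,0,0.013,0,1,0,0,0,0,1,0,0,0,0,1]'; python3 d.py .5321 .0907 .037; python3 - <<'E'
from cell import *
from h import *
st=get_state(); p=np.array(st["eef_pos"])
for n,(x0,y0,x1,y1) in {"scene":(230,170,370,300),"top":(200,170,320,260)}.items():
    s=snapshot(n); np.savez(n+"3.npz",**{k:np.array(v) for k,v in s.items()}); im=cv2.cvtColor(s["img"],cv2.COLOR_RGB2BGR)[y0:y1,x0:x1]; im=cv2.resize(im,None,fx=4.5,fy=4.5,interpolation=cv2.INTER_CUBIC)
    cv2.imwrite(f"pics/{n}3.png",im)
E
```

```text
clock: 4.5
eef_pos: [0.5319, 0.0926, 0.0594]
ee_rot: [-0.0, 0.081, 0.997, 0.0]
wrist_force: [0.3, 0.6, 0.5]
width: 0.0284
t 4.5 pos [0.5319 0.0926 0.0594] yang 80.75 F [0.3 0.6 0.5] w 0.0284
tool delta mm [-0.5 -1.8 22.4]
```

View pics/scene3.png

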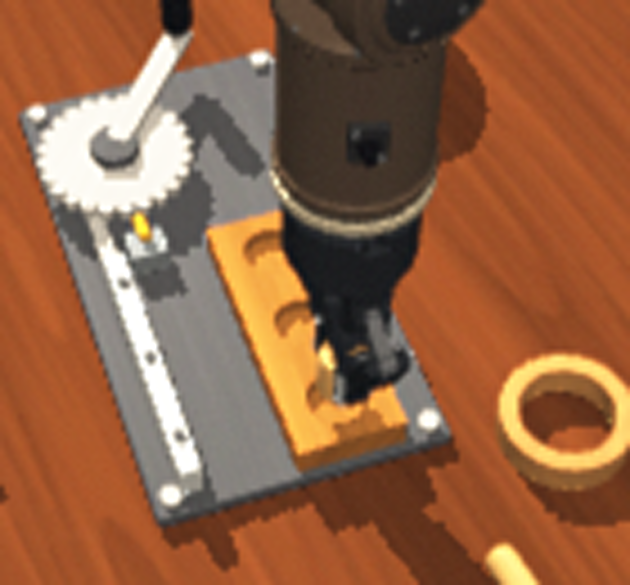

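View pics/top3.png

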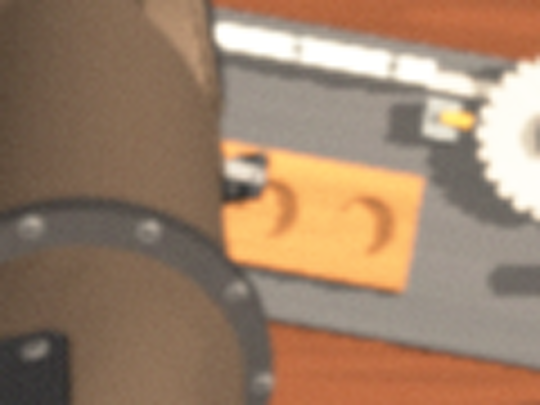

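```bash
python3 -m creep '[0,-0.0018,0.008,0,1,0,0,0.008,0,1,0,0,0,0,1,0,0,0,0,1]'; python3 d.py .5321 .0907 .037
```

```text
clock: 5.0
eef_pos: [0.5317, 0.09, 0.043]
ee_rot: [-0.0, 0.081, 0.997, -0.0]
wrist_force: [-0.6, 0.8, 0.6]
width: 0.0288
t 5.0 pos [0.5317 0.09   0.043 ] yang 80.68 F [-0.6  0.8  0.6] w 0.0288
tool delta mm [-0.3  0.8  6. ]
```

```bash
python3 -m creep '[0,0,0.003,0,1,0,0,0.002,0,1,0,0,0,0,1]'; python3 d.py;  python3 -m creep '[0,0,0.001,0,1,0,0,0,0,1]'; python3 d.py
```

```text
clock: 5.3
eef_pos: [0.5318, 0.0901, 0.0381]
ee_rot: [-0.0, 0.081, 0.997, -0.0]
wrist_force: [0.1, 0.1, 0.5]
width: 0.0289
t 5.3 pos [0.5318 0.0901 0.0381] yang 80.7 F [0.1 0.1 0.5] w 0.0289
clock: 5.5
eef_pos: [0.532, 0.0901, 0.0376]
ee_rot: [0.0, 0.081, 0.997, 0.0]
wrist_force: [-0.4, -0.5, 2.4]
width: 0.0286
t 5.5 pos [0.532  0.0901 0.0376] yang 80.69 F [-0.4 -0.5  2.4] w 0.0286
```

```bash
python3 -m creep '[0,0,0,0,0.6,0,0,0,0,0.52,0,0,0,0,0.45,0,0,0,0,0.45]'; python3 d.py; python3 -m creep '[0,0,-0.02,0,0.45,0,0,-0.03,0,0.45,0,0,-0.03,0,0.45,0,0,-0.01,0,0.45,0,0,0,0,0.45]'; python3 d.py .5365 .2515 .110
```

```text
clock: 5.9
eef_pos: [0.5319, 0.0901, 0.0373]
ee_rot: [-0.0, 0.081, 0.997, -0.0]
wrist_force: [0.2, -0.6, 0.1]
width: 0.0469
t 5.9 pos [0.5319 0.0901 0.0373] yang 80.69 F [ 0.2 -0.6  0.1] w 0.0469
clock: 6.4
eef_pos: [0.5329, 0.0904, 0.1287]
ee_rot: [0.001, 0.081, 0.997, 0.001]
wrist_force: [0.1, -1.0, 0.1]
width: 0.0469
t 6.4 pos [0.5329 0.0904 0.1287] yang 80.7 F [ 0.1 -1.   0.1] w 0.0469
tool delta mm [ 22.5 159.5  18.8]
```

Now bead B, and check the first once clear.

```bash
python3 -m creep '[0.0045,0.032,0,0,0.4,0.0045,0.032,0,0,0.4,0.0045,0.032,0,0,0.4,0.0045,0.032,0.01,0,0.4,0.0045,0.032,0.01,0,0.4]';python3 -m creep '[0,0,0,0,0.4]'; python3 d.py .5365 .2515 .0135; python3 - <<'E'
from cell import *
from h import *
for n,(x0,y0,x1,y1) in {"scene":(230,170,370,300),"top":(200,170,320,260)}.items():
    s=snapshot(n); im=cv2.cvtColor(s["img"],cv2.COLOR_RGB2BGR)[y0:y1,x0:x1]; im=cv2.resize(im,None,fx=4.5,fy=4.5,interpolation=cv2.INTER_CUBIC)
    cv2.imwrite(f"pics/{n}4.png",im)
    P=cloud(s);z=P[...,2]
    m=(P[...,0]>.45)&(P[...,0]<.6)&(P[...,1]>-.07)&(P[...,1]<.13)&(z>.05)&(z<.07); 
    print(m.sum(),P[m].mean(0).round(4),P[m].min(0).round(4),P[m].max(0).round(4))
E
```

```text
clock: 6.9
eef_pos: [0.5348, 0.2527, 0.1055]
ee_rot: [-0.001, 0.081, 0.997, -0.0]
wrist_force: [0.1, 0.0, -0.4]
width: 0.0513
clock: 7.0
eef_pos: [0.5329, 0.257, 0.1042]
ee_rot: [-0.002, 0.078, 0.997, 0.0]
wrist_force: [-0.6, 0.2, 0.1]
width: 0.0515
t 7.0 pos [0.5329 0.257  0.1042] yang 81.08 F [-0.6  0.2  0.1] w 0.0515
tool delta mm [-4.8 -4.9 90.7]
90 [0.5327 0.0924 0.0594] [0.5187 0.0771 0.0505] [0.5458 0.1045 0.0645]
93 [0.5301 0.0898 0.0593] [0.5165 0.0762 0.0501] [0.5448 0.1039 0.0657]
```

View pics/scene4.png

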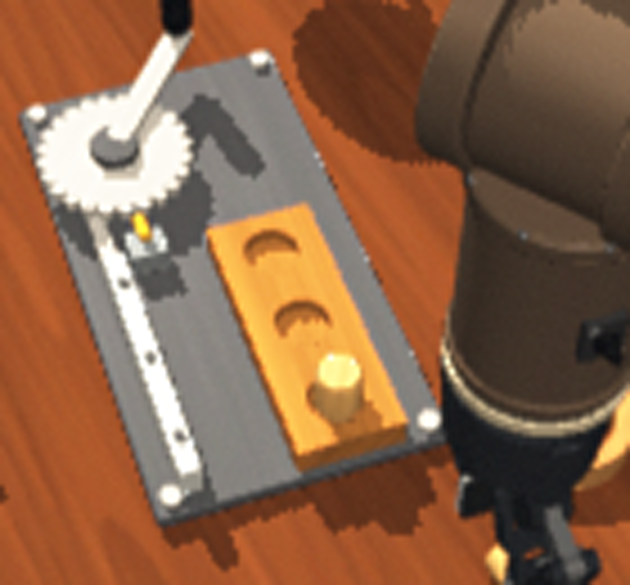

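```bash
python3 d.py .5365 .2515 .0135; python3 -m creep '[0,0,0.02,0,0.4,0,0,0.02,0,0.4,0,0,0,0,0.4,0,0,0,0,0.4]';python3 d.py .5365 .2515 .0125
```

```text
t 7.1 pos [0.5344 0.2519 0.1054] yang 80.8 F [ 1.  -1.6 -0.4] w 0.0513
tool delta mm [-2.4  0.2 91.9]
clock: 7.5
eef_pos: [0.5355, 0.2503, 0.0672]
ee_rot: [-0.0, 0.082, 0.997, -0.001]
wrist_force: [-0.3, -0.5, 0.7]
width: 0.0515
t 7.5 pos [0.5355 0.2503 0.0672] yang 80.6 F [-0.3 -0.5  0.7] w 0.0515
tool delta mm [-0.8  1.4 54.7]
```

```bash
python3 -m creep '[-0.0008,0.001,0.02,0,0.4,0,0,0.02,0,0.4,0,0,0.015,0,0.4,0,0,0,0,0.4]';python3 d.py .5365 .2515 .0125;python3 -m creep '[0,0,0,0,1,0,0,0,0,1,0,0,0,0,1,0,0,0,0,1]' 30; python3 d.py
```

```text
clock: 7.9
eef_pos: [0.5358, 0.2517, 0.0112]
ee_rot: [-0.001, 0.081, 0.997, -0.001]
wrist_force: [-0.5, 0.4, 0.3]
width: 0.0514
t 7.9 pos [0.5358 0.2517 0.0112] yang 80.66 F [-0.5  0.4  0.3] w 0.0514
tool delta mm [-0.7 -0.  -1.3]
clock: 8.3
eef_pos: [0.5373, 0.2528, 0.0134]
ee_rot: [0.001, 0.081, 0.997, 0.0]
wrist_force: [-0.4, 0.2, 6.9]
width: 0.0291
t 8.3 pos [0.5373 0.2528 0.0134] yang 80.69 F [-0.4  0.2  6.9] w 0.0291
```

```bash
python3 -m creep '[0,0,-0.01,0,1,0,0,-0.03,0,1,0,0,-0.04,0,1,0,0,-0.02,0,1,0,0,0,0,1]'; python3 d.py .5225 .0315 .105
```

```text
clock: 8.8
eef_pos: [0.5384, 0.2535, 0.1163]
ee_rot: [0.003, 0.081, 0.997, 0.002]
wrist_force: [-0.4, -0.2, 0.3]
width: 0.029
t 8.8 pos [0.5384 0.2535 0.1163] yang 80.69 F [-0.4 -0.2  0.3] w 0.029
tool delta mm [ -20.2 -221.7   10.5]
```

```bash
python3 -m creep '[-0.004,-0.044,0,0,1,-0.004,-0.044,0,0,1,-0.004,-0.044,0,0,1,-0.004,-0.044,0,0,1,-0.004,-0.044,0,0,1]'; python3 -m creep '[0,0,0,0,1,0,0,0,0,1]'; python3 d.py .5225 .0315 .060
```

```text
clock: 9.3
eef_pos: [0.5197, 0.0305, 0.1119]
ee_rot: [-0.0, 0.081, 0.997, -0.0]
wrist_force: [1.2, -0.5, -1.1]
width: 0.0285
clock: 9.5
eef_pos: [0.5202, 0.031, 0.112]
ee_rot: [-0.0, 0.083, 0.997, -0.0]
wrist_force: [0.0, 0.7, -0.6]
width: 0.0287
t 9.5 pos [0.5202 0.031  0.112 ] yang 80.53 F [ 0.   0.7 -0.6] w 0.0287
tool delta mm [-2.3  0.9 52. ]
```

```bash
python3 -m creep '[-0.0023,0.0008,0.02,0,1,0,0,0.02,0,1,0,0,0.015,0,1,0,0,0,0,1,0,0,0,0,1]'; python3 d.py .5225 .0315 .043
```

```text
clock: 10.0
eef_pos: [0.5229, 0.0339, 0.0572]
ee_rot: [-0.0, 0.08, 0.997, 0.0]
wrist_force: [0.9, 0.4, -0.0]
width: 0.0282
t 10.0 pos [0.5229 0.0339 0.0572] yang 80.8 F [ 0.9  0.4 -0. ] w 0.0282
tool delta mm [ 0.  -2.4 14.2]
```

```bash
python3 -m creep '[0,-0.0024,0.004,0,1,0,0,0.005,0,1,0,0,0.005,0,1,0,0,0,0,1]'; python3 d.py .5225 .0315 .0376
```

```text
clock: 10.4
eef_pos: [0.5223, 0.0302, 0.0428]
ee_rot: [-0.0, 0.081, 0.997, -0.0]
wrist_force: [-0.8, -0.5, -0.1]
width: 0.0287
t 10.4 pos [0.5223 0.0302 0.0428] yang 80.69 F [-0.8 -0.5 -0.1] w 0.0287
tool delta mm [0.  1.3 5.2]
```

```bash
python3 -m creep '[0,0.001,0.003,0,1,0,0,0.002,0,1,0,0,0.001,0,1,0,0,0,0,1]'; python3 d.py .5225 .0315 .0376
```

```text
clock: 10.8
eef_pos: [0.5228, 0.0313, 0.0374]
ee_rot: [-0.0, 0.081, 0.997, 0.0]
wrist_force: [-0.9, 0.6, 1.5]
width: 0.0286
t 10.8 pos [0.5228 0.0313 0.0374] yang 80.7 F [-0.9  0.6  1.5] w 0.0286
tool delta mm [ 0.4  0.1 -0.2]
```

```bash
python3 -m creep '[0,0,0,0,0.6,0,0,0,0,0.52,0,0,0,0,0.48,0,0,0,0,0.48]'; python3 d.py; python3 -m creep '[0,0,-0.02,0,0.48,0,0,-0.03,0,0.48,0,0,-0.03,0,0.48,0,0,-0.01,0,0.48,0,0,0,0,0.48]'; python3 d.py .618 .276 .110
```

```text
clock: 11.2
eef_pos: [0.5229, 0.0312, 0.0373]
ee_rot: [0.0, 0.081, 0.997, 0.0]
wrist_force: [-0.1, -0.9, -0.1]
width: 0.0443
t 11.2 pos [0.5229 0.0312 0.0373] yang 80.69 F [-0.1 -0.9 -0.1] w 0.0443
clock: 11.7
eef_pos: [0.5239, 0.0313, 0.1286]
ee_rot: [0.002, 0.081, 0.997, 0.0]
wrist_force: [-0.9, 0.3, 0.6]
width: 0.0446
t 11.7 pos [0.5239 0.0313 0.1286] yang 80.69 F [-0.9  0.3  0.6] w 0.0446
tool delta mm [-53.3 256.6  19.1]
```

```bash
python3 -m creep '[-0.009,0.043,0,0,0.4,-0.009,0.043,0,0,0.4,-0.009,0.043,0,0,0.4,-0.009,0.043,0,0,0.4,-0.009,0.043,0.01,0,0.4]';python3 -m creep '[-0.009,0.042,0.01,0,0.4,0,0,0,0,0.4,0,0,0,0,0.4]'; python3 d.py .618 .276 .065; python3 - <<'E'
from cell import *
from h import *
for n,(x0,y0,x1,y1) in {"scene":(230,220,370,400),"top":(130,140,300,260)}.items():
    s=snapshot(n); im=cv2.cvtColor(s["img"],cv2.COLOR_RGB2BGR)[y0:y1,x0:x1]; im=cv2.resize(im,None,fx=3.3,fy=3.3,interpolation=cv2.INTER_CUBIC)
    cv2.imwrite(f"pics/{n}5.png",im)
    P=cloud(s);z=P[...,2]
    m=(P[...,0]>.45)&(P[...,0]<.6)&(P[...,1]>-.07)&(P[...,1]<.13)&(z>.05)&(z<.07); 
    k,l,st,ce=cv2.connectedComponentsWithStats(m.astype(np.uint8))
    for j in range(1,k):
        if st[j,4]>8: print("bead",st[j,4],P[l==j].mean(0).round(4))
    m=(P[...,0]>.55)&(P[...,0]<.73)&(P[...,1]>.23)&(P[...,1]<.4)&(z>.03)&(z<.045)
    k,l,st,ce=cv2.connectedComponentsWithStats(m.astype(np.uint8))
    for j in range(1,k):
        if st[j,4]>8: print("loose",st[j,4],P[l==j].mean(0).round(4))
E
```

```text
clock: 12.2
eef_pos: [0.6025, 0.2378, 0.1164]
ee_rot: [0.0, 0.081, 0.997, 0.0]
wrist_force: [0.7, -0.1, 1.0]
width: 0.0514
clock: 12.5
eef_pos: [0.6164, 0.2768, 0.1045]
ee_rot: [-0.002, 0.08, 0.997, -0.001]
wrist_force: [0.1, -1.1, -0.3]
width: 0.051
t 12.5 pos [0.6164 0.2768 0.1045] yang 80.81 F [ 0.1 -1.1 -0.3] w 0.051
tool delta mm [-1.8 -0.5 39.5]
bead 35 [0.531  0.0332 0.0598]
loose 101 [0.6207 0.277  0.037 ]
loose 122 [0.6901 0.284  0.0366]
loose 128 [0.6505 0.3499 0.0366]
bead 93 [0.5301 0.09   0.0591]
bead 94 [0.5207 0.0311 0.0593]
loose 77 [0.6871 0.2813 0.0362]
loose 62 [0.6142 0.2758 0.036 ]
```

View pics/scene5.png

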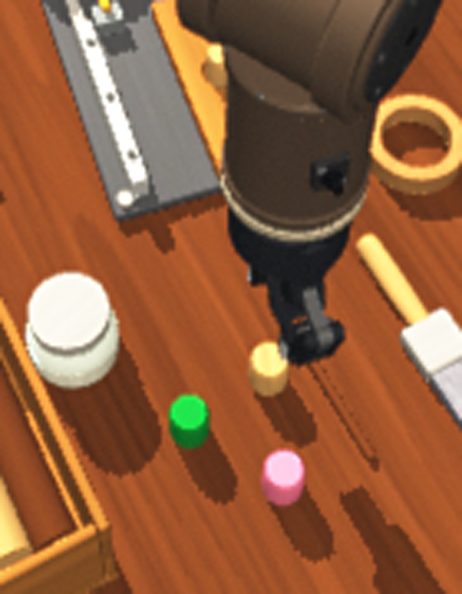

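Beads 2 and 1 are seated; the gripper is over the last pale bead. Descend.

```bash
python3 -m creep '[-0.0018,0,0.02,0,0.4,0,0,0.02,0,0.4,0,0,0,0,0.4,0,0,0,0,0.4]';python3 d.py .618 .276 .0125
```

```text
clock: 13.0
eef_pos: [0.6195, 0.2744, 0.0676]
ee_rot: [-0.0, 0.082, 0.997, -0.0]
wrist_force: [0.9, 0.9, 1.5]
width: 0.0512
t 13.0 pos [0.6195 0.2744 0.0676] yang 80.6 F [0.9 0.9 1.5] w 0.0512
tool delta mm [ 1.7  1.3 55.1]
```

```bash
python3 -m creep '[0.0015,0.001,0.02,0,0.4,0,0,0.02,0,0.4,0,0,0.014,0,0.4,0,0,0,0,0.4]';python3 d.py .618 .276 .0125;python3 -m creep '[0,0,0,0,1,0,0,0,0,1,0,0,0,0,1,0,0,0,0,1]' 30; python3 d.py;python3 -m creep '[0,0,-0.01,0,1,0,0,-0.03,0,1,0,0,-0.04,0,1,0,0,-0.02,0,1,0,0,0,0,1]'; python3 d.py .5129 -.0277 .105
```

```text
clock: 13.4
eef_pos: [0.6174, 0.2763, 0.0123]
ee_rot: [-0.001, 0.081, 0.997, -0.001]
wrist_force: [-0.9, -0.6, -0.3]
width: 0.0509
t 13.4 pos [0.6174 0.2763 0.0123] yang 80.67 F [-0.9 -0.6 -0.3] w 0.0509
tool delta mm [-0.7 -0.2 -0.2]
clock: 13.8
eef_pos: [0.6191, 0.2773, 0.0146]
ee_rot: [0.001, 0.081, 0.997, 0.001]
wrist_force: [-0.0, -0.4, 6.1]
width: 0.0289
t 13.8 pos [0.6191 0.2773 0.0146] yang 80.68 F [-0.  -0.4  6.1] w 0.0289
clock: 14.3
eef_pos: [0.6202, 0.2781, 0.118]
ee_rot: [0.003, 0.081, 0.997, 0.002]
wrist_force: [-0.1, 0.6, -0.5]
width: 0.0287
t 14.3 pos [0.6202 0.2781 0.118 ] yang 80.69 F [-0.1  0.6 -0.5] w 0.0287
tool delta mm [  56.5 -319.2   11.3]
```

```bash
python3 -m creep '[0.008,-0.0456,0,0,1,0.008,-0.0456,0,0,1,0.008,-0.0456,0,0,1,0.008,-0.0456,0,0,1,0.008,-0.0456,0,0,1]'; python3 -m creep '[0.008,-0.0456,0,0,1,0.008,-0.0456,0,0,1,0,0,0,0,1,0,0,0,0,1]'; python3 d.py .5129 -.0277 .060
```

```text
clock: 14.8
eef_pos: [0.5405, 0.0569, 0.113]
ee_rot: [-0.0, 0.081, 0.997, -0.0]
wrist_force: [0.7, -1.1, -0.4]
width: 0.0288
clock: 15.2
eef_pos: [0.5107, -0.0299, 0.1133]
ee_rot: [-0.0, 0.083, 0.997, 0.0]
wrist_force: [0.7, -0.1, 0.3]
width: 0.0283
t 15.2 pos [ 0.5107 -0.0299  0.1133] yang 80.53 F [ 0.7 -0.1  0.3] w 0.0283
tool delta mm [-1.8  2.6 53.3]
```

```bash
python3 -m creep '[-0.0018,0.0015,0.02,0,1,0,0,0.02,0,1,0,0,0.015,0,1,0,0,0,0,1,0,0,0,0,1]'; python3 d.py .5129 -.0277 .044
```

```text
clock: 15.7
eef_pos: [0.5135, -0.0264, 0.0583]
ee_rot: [-0.0, 0.08, 0.997, 0.0]
wrist_force: [0.0, 0.1, 0.9]
width: 0.0283
t 15.7 pos [ 0.5135 -0.0264  0.0583] yang 80.8 F [0.  0.1 0.9] w 0.0283
tool delta mm [ 0.4 -1.4 14.3]
```

```bash
python3 -m creep '[0,-0.0014,0.004,0,1,0,0,0.005,0,1,0,0,0.005,0,1,0,0,0,0,1]'; python3 d.py .5129 -.0277 .0386
```

```text
clock: 16.1
eef_pos: [0.5127, -0.0291, 0.0438]
ee_rot: [-0.0, 0.081, 0.997, -0.0]
wrist_force: [-0.6, -1.1, -0.7]
width: 0.0284
t 16.1 pos [ 0.5127 -0.0291  0.0438] yang 80.69 F [-0.6 -1.1 -0.7] w 0.0284
tool delta mm [-0.   1.4  5.2]
```

```bash
python3 -m creep '[0,0.001,0.003,0,1,0,0,0.002,0,1,0,0,0.001,0,1,0,0,0,0,1]'; python3 d.py .5129 -.0277 .0376
```

```text
clock: 16.5
eef_pos: [0.5133, -0.028, 0.0386]
ee_rot: [0.0, 0.081, 0.997, 0.0]
wrist_force: [-1.4, 0.3, 3.9]
width: 0.0287
t 16.5 pos [ 0.5133 -0.028   0.0386] yang 80.69 F [-1.4  0.3  3.9] w 0.0287
tool delta mm [0.4 0.2 1. ]
```

```bash
python3 -m creep '[0,0,0,0,0.6,0,0,0,0,0.52,0,0,0,0,0.48,0,0,0,0,0.48]'; python3 d.py; python3 -m creep '[0,0,-0.02,0,0.48,0,0,-0.04,0,0.48,0,0,-0.05,0,0.48,0,0,-0.03,0,0.48,0,0,0,0,0.48]'; python3 d.py .42 -.27 .17
```

```text
clock: 16.9
eef_pos: [0.5132, -0.0281, 0.0383]
ee_rot: [-0.0, 0.081, 0.997, 0.0]
wrist_force: [0.2, -0.3, -0.3]
width: 0.0445
t 16.9 pos [ 0.5132 -0.0281  0.0383] yang 80.69 F [ 0.2 -0.3 -0.3] w 0.0445
clock: 17.4
eef_pos: [0.5159, -0.0282, 0.1827]
ee_rot: [0.004, 0.081, 0.997, 0.001]
wrist_force: [0.5, 1.2, 0.0]
width: 0.0439
t 17.4 pos [ 0.5159 -0.0282  0.1827] yang 80.68 F [0.5 1.2 0. ] w 0.0439
tool delta mm [  55.6 -254.2   11.8]
```

```bash
python3 -m creep '[0.016,-0.046,0,-8.5,0.3,0.016,-0.046,0,-8.5,0.3,0.016,-0.046,0,-8.5,0.3,0.016,-0.046,0,-8.5,0.3,0.016,-0.046,0,-8.5,0.3]'; python3 -m creep '[0,0,0,-8.5,0.3,0,0,0,0,0.3]'; python3 d.py .4855 -.2193 .12;  python3 - <<'E'
from cell import *
from h import *
print(get_state()["qpos"].round(2))
for n,(x0,y0,x1,y1) in {"scene":(220,140,380,300),"top":(200,160,400,290)}.items():
    s=snapshot(n);np.savez(n+"6.npz",**{k:np.array(v) for k,v in s.items()}); im=cv2.cvtColor(s["img"],cv2.COLOR_RGB2BGR)[y0:y1,x0:x1]; im=cv2.resize(im,None,fx=3.7,fy=3.7,interpolation=cv2.INTER_CUBIC)
    cv2.imwrite(f"pics/{n}6.png",im)
    P=cloud(s);z=P[...,2]
    m=(P[...,0]>.45)&(P[...,0]<.6)&(P[...,1]>-.07)&(P[...,1]<.13)&(z>.05)&(z<.07); 
    k,l,st,ce=cv2.connectedComponentsWithStats(m.astype(np.uint8))
    for j in range(1,k):
        if st[j,4]>8: print("bead",st[j,4],P[l==j].mean(0).round(4),np.percentile(P[l==j][:,2],90).round(4))
    c=np.array([.568,-.146]); 
    d=np.linalg.norm(P[...,:2]-c,axis=-1); w=(d<.07)&(z>.035)&(z<.075)&(s["img"].min(-1)>150)
    print("wheel z",np.percentile(z[w],[10,50,90]), w.sum(), P[w].mean(0).round(4))
E
```

```text
clock: 17.9
eef_pos: [0.4638, -0.2445, 0.1777]
ee_rot: [-0.0, -0.261, 0.965, 0.0]
wrist_force: [2.2, 0.5, 0.2]
width: 0.0598
clock: 18.1
eef_pos: [0.4643, -0.2445, 0.1773]
ee_rot: [-0.001, -0.329, 0.944, 0.0]
wrist_force: [-0.2, 0.8, -0.4]
width: 0.0597
t 18.1 pos [ 0.4643 -0.2445  0.1773] yang 128.39 F [-0.2  0.8 -0.4] w 0.0597
tool delta mm [-32.3   6.5  57.3]
[ 0.35  0.33  0.04  1.89 -0.02  0.93  2.64]
bead 78 [ 0.5145 -0.0249  0.0596] 0.0633
bead 86 [0.5239 0.0335 0.0594] 0.063
bead 91 [0.5332 0.0923 0.0597] 0.0637
wheel z [0.03737632 0.03990845 0.04919396] 616 [ 0.5688 -0.149   0.0411]
bead 95 [0.5299 0.0897 0.0594] 0.0628
bead 93 [0.5208 0.0314 0.0589] 0.0624
bead 94 [ 0.5111 -0.0276  0.0588] 0.062
wheel z [0.0361321  0.03874238 0.04818071] 942 [ 0.5652 -0.1504  0.0402]
```

View pics/scene6.png

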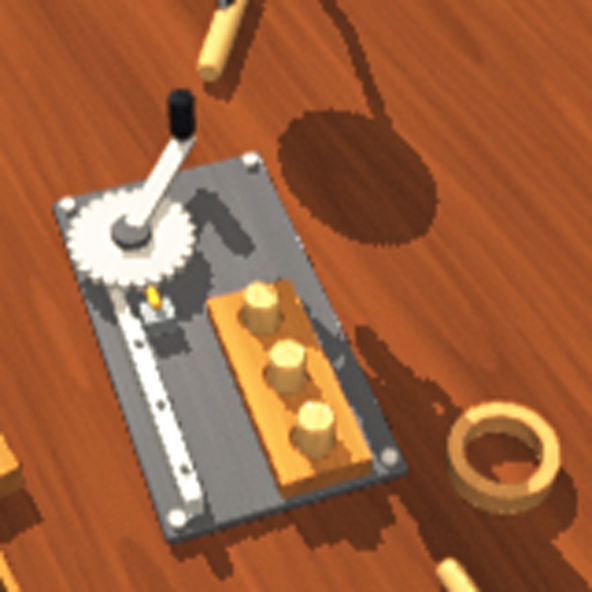

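View pics/top6.png

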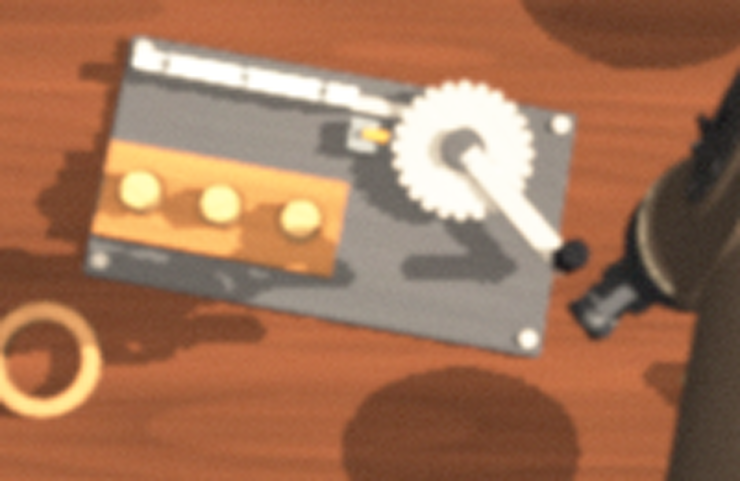

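```bash
python3 -m creep '[0,0,0,8.5,0.3,0,0,0,8.5,0.3,0,0,0,8.5,0.3,0,0,0,8.5,0.3,0,0,0,8.5,0.3]' | tail -0; python3 -m creep '[0,0,0,8.5,0.3,0,0,0,8.5,0.3,0,0,0,8.5,0.3,0,0,0,8.5,0.3,0,0,0,8.5,0.3]'| tail -0; python3 -m creep '[0,0,0,8.5,0.3,0,0,0,8.5,0.3,0,0,0,8.5,0.3,0,0,0,8.5,0.3,0,0,0,8.5,0.3]'| tail -0; python3 -m creep '[0,0,0,8.5,0.3,0,0,0,8.5,0.3,0,0,0,8.5,0.3,0,0,0,8.5,0.3,0,0,0,8.5,0.3]'| tail -0;
python3 d.py .4855 -.2193 .12
python3 - <<'E'
from h import *
for n,u,v in (("top6",200+463.5/3.7,160+150/3.7),("scene6",220+132/3.7,140+237/3.7)):
    s=load(n); print(ray(s,u,v,.039).round(4))
    P=cloud(s); w=(np.linalg.norm(P[...,:2]-[.568,-.146],axis=-1)<.07)&(P[...,2]>.034)&(P[...,2]<.043)
    m=w.astype(np.uint8); c=max(cv2.findContours(m,0,1)[0],key=cv2.contourArea)
    W=np.array([ray(s,*p,.039)[:2] for p in c[:,0]],np.float32); print("circ",cv2.minEnclosingCircle(W), w.sum())
    z=P[...,2]; g=(np.abs(P[...,0]-.4855)<.03)&(np.abs(P[...,1]+.219)<.03)&(z>.092)&(z<.11)&(s["img"].max(-1)<70)
    print("grip",g.sum(),P[g].mean(0).round(4))
E
```

```text
t 20.2 pos [ 0.4656 -0.2414  0.1781] yang -42.01 F [ 0.2 -0.4 -0.6] w 0.0594
tool delta mm [29.7  0.1 58.1]
[ 0.5681 -0.1511  0.039 ]
circ ((0.5703139901161194, -0.1387389600276947), 0.061619848012924194) 814
grip 36 [ 0.4839 -0.218   0.0982]
[ 0.5682 -0.1474  0.039 ]
circ ((0.570103645324707, -0.13924342393875122), 0.06230126693844795) 570
grip 28 [ 0.4873 -0.2186  0.0981]Exception ignored on flushing sys.stdout:
BrokenPipeError: [Errno 32] Broken pipe
Exception ignored on flushing sys.stdout:
BrokenPipeError: [Errno 32] Broken pipe
Exception ignored on flushing sys.stdout:
BrokenPipeError: [Errno 32] Broken pipe
Exception ignored on flushing sys.stdout:
BrokenPipeError: [Errno 32] Broken pipe
```

```bash
python3 -m creep '[0.01,0,0.015,7.3,0.3,0.01,0,0.015,0,0.3,0.01,0,0.015,0,0.3,0,0,0,0,0.3,0,0,0,0,0.3]'; python3 d.py .4856 -.2187 .062
```

```text
clock: 20.7
eef_pos: [0.4867, -0.2224, 0.1329]
ee_rot: [-0.0, 0.936, 0.352, -0.001]
wrist_force: [-0.1, -0.8, 0.5]
width: 0.0598
t 20.7 pos [ 0.4867 -0.2224  0.1329] yang -48.77 F [-0.1 -0.8  0.5] w 0.0598
tool delta mm [ 1.7 -3.4 70.9]
```

```bash
python3 -m creep '[0.0015,-0.0034,0.02,0,0.3,0,0,0.02,0,0.3,0,0,0,0,0.3,0,0,0,0,0.3]'; python3 d.py .4856 -.2187 .062; python3 - <<'E'
from cell import *
from h import *
for n,(x0,y0,x1,y1) in {"scene":(220,110,340,240),"top":(300,160,420,280)}.items():
    s=snapshot(n); im=cv2.cvtColor(s["img"],cv2.COLOR_RGB2BGR)[y0:y1,x0:x1]; im=cv2.resize(im,None,fx=4.5,fy=4.5,interpolation=cv2.INTER_CUBIC)
    cv2.imwrite(f"pics/{n}7.png",im)
E
```

```text
clock: 21.1
eef_pos: [0.4857, -0.2199, 0.0941]
ee_rot: [0.0, 0.936, 0.351, 0.0]
wrist_force: [0.4, 0.0, -0.0]
width: 0.0601
t 21.1 pos [ 0.4857 -0.2199  0.0941] yang -48.91 F [ 0.4  0.  -0. ] w 0.0601
tool delta mm [ 0.7 -0.9 32.1]
```

View pics/scene7.png

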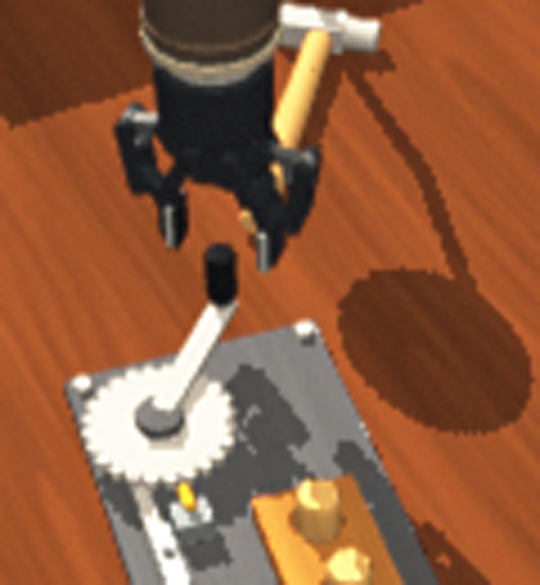

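View pics/top7.png

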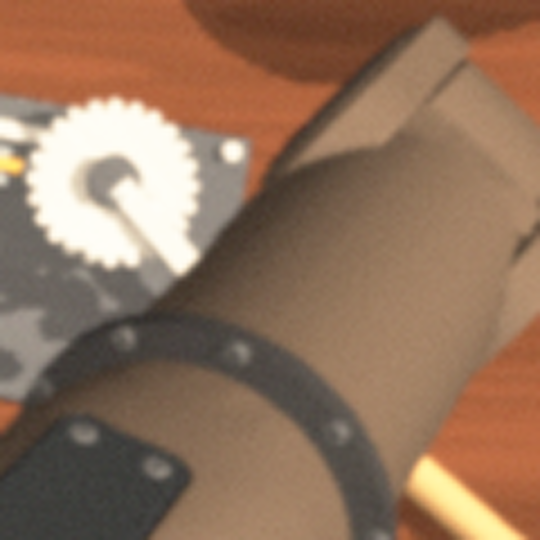

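```bash
python3 -m creep '[0.0007,-0.0009,0.012,0,0.3,0,0,0.012,0,0.3,0,0,0.008,0,0.3,0,0,0,0,0.3]'; python3 d.py .4856 -.2187 .062; python3 -m creep '[0,0,0,0,0.5,0,0,0,0,0.6,0,0,0,0,0.7,0,0,0,0,0.75,0,0,0,0,1]' 40; python3 d.py; python3 -m creep '[0,0,0,0,1,0,0,0,0,1]'; python3 d.py
```

```text
clock: 21.6
eef_pos: [0.4848, -0.2175, 0.0599]
ee_rot: [-0.001, 0.936, 0.351, -0.001]
wrist_force: [0.8, 0.1, 0.2]
width: 0.0599
t 21.6 pos [ 0.4848 -0.2175  0.0599] yang -48.87 F [0.8 0.1 0.2] w 0.0599
tool delta mm [-0.2  1.4 -2.1]
clock: 22.1
eef_pos: [0.4878, -0.2202, 0.0623]
ee_rot: [0.003, 0.936, 0.351, 0.001]
wrist_force: [5.6, -8.0, -3.3]
width: 0.0212
t 22.1 pos [ 0.4878 -0.2202  0.0623] yang -48.91 F [ 5.6 -8.  -3.3] w 0.0212
clock: 22.3
eef_pos: [0.4878, -0.2202, 0.0623]
ee_rot: [0.003, 0.936, 0.351, 0.001]
wrist_force: [5.6, -7.2, -3.4]
width: 0.0212
t 22.3 pos [ 0.4878 -0.2202  0.0623] yang -48.92 F [ 5.6 -7.2 -3.4] w 0.0212
```

```bash
cat > a.py <<'E'
from cell import *
import numpy as np,json,os
s=get_state(); p=s["eef_pos"]; w,x,y,z=s["ee_rot"]
c=np.array([.571,-.148]); g0=np.array([.4878,-.2202])
a=lambda q:np.degrees(np.arctan2(q[1]-c[1],q[0]-c[0]))
from h import *
M=R.from_quat([x,y,z,w]).as_matrix(); F=M.T@np.array(s["wrist_force"])
print("t",round(s["clock"],2),"angle",round(a(p[:2])-a(g0),2),"r",round(np.hypot(*(p[:2]-c)),4),"chord-angle",round(np.degrees(2*np.arcsin(np.hypot(*(p[:2]-g0))/.22)),2),"yang",np.degrees(np.arctan2(M[1,1],M[0,1])).round(1),"Ftool",F.round(1),"T",np.round(s["torque"],2),p.round(4),"w",round(s["width"],4))
E
python3 a.py; python3 -m creep '[0,0.008,0,0,1,0.0004,0.0096,0,-5,1,0,0,0,0,1]' 60 >/dev/null; python3 a.py;
```

```text
t 22.3 angle 0.02 r 0.1101 chord-angle 0.02 yang -48.9 Ftool [-0.5  9.1  3.4] T [-1.18 -0.89  0.07] [ 0.4878 -0.2202  0.0623] w 0.0212
t 22.6 angle 6.53 r 0.1104 chord-angle 6.55 yang -43.6 Ftool [ -0.4 -12.5 -19.9] T [1.55 1.7  0.62] [ 0.4964 -0.2294  0.0619] w 0.0204
```

```bash
python3 -m creep '[0,0,0,0,1]' 40 >/dev/null; python3 a.py;python3 -m creep '[0,0,-0.001,0,1,0,0,0,0,1]' >/dev/null; python3 a.py
```

```text
t 22.7 angle 6.31 r 0.1104 chord-angle 6.33 yang -43.8 Ftool [ -0.7 -12.  -18. ] T [1.49 1.68 0.58] [ 0.4961 -0.2291  0.0619] w 0.0211
t 22.9 angle 5.82 r 0.1103 chord-angle 5.84 yang -43.8 Ftool [  0.4 -11.5 -10.1] T [1.4  1.43 0.4 ] [ 0.4954 -0.2284  0.0621] w 0.0207
```

```bash
python3 -m creep '[0.0004,0.0096,-0.001,-5,1,0.0002,0.0077,0,-4,1,0,0,0,0,1]' >/dev/null; python3 a.py
```

```text
t 23.2 angle 14.92 r 0.1104 chord-angle 14.96 yang -34.6 Ftool [ 3.7 -8.9  0.1] T [1.54 0.57 0.39] [ 0.509  -0.2394  0.0623] w 0.0208
```

```bash
python3 -m creep '[0.0004,0.0096,0,-5,1,0.0002,0.0077,0,-4,1,0,0,0,0,1]' >/dev/null; python3 a.py
```

```text
t 23.5 angle 23.86 r 0.1105 chord-angle 23.93 yang -25.6 Ftool [ 5.4 -9.9 -1.5] T [1.63 0.75 0.29] [ 0.524  -0.248   0.0622] w 0.0205
```

```bash
python3 -m creep '[0.0010,0.0096,0,-5,1,0.0006,0.0077,0,-4,1,0,0,0,0,1]' >/dev/null; python3 a.py;  python3 -m creep '[0.0010,0.0096,0,-5,1,0.0002,0.0077,0,-4,1,0,0,0,0,1]' >/dev/null; python3 a.py
```

```text
t 23.8 angle 32.37 r 0.1105 chord-angle 32.47 yang -16.7 Ftool [  3.7 -12.4  -5.4] T [1.41 1.61 0.12] [ 0.5393 -0.2538  0.0622] w 0.0207
t 24.1 angle 41.81 r 0.1105 chord-angle 41.94 yang -7.7 Ftool [ 3.  -9.7 -2.6] T [0.98 1.21 0.47] [ 0.5571 -0.2576  0.0623] w 0.0207
```

```bash
python3 -m creep '[0.0002,0.0048,0,-2.5,1,0.0001,0.0034,0,-1.8,1,0,0,0,0,1,0,0,0,0,1]' >/dev/null; python3 a.py; python3 -m creep '[0,0,0,0,1,0,0,0,0,1]' >/dev/null; python3 a.py;  python3 - <<'E'
from cell import *
from h import *
for n,(x0,y0,x1,y1) in {"scene":(220,130,360,300),"top":(180,130,400,290)}.items():
    s=snapshot(n); np.savez(n+"8.npz",**{k:np.array(v) for k,v in s.items()});im=cv2.cvtColor(s["img"],cv2.COLOR_RGB2BGR)[y0:y1,x0:x1]; im=cv2.resize(im,None,fx=3.5,fy=3.5,interpolation=cv2.INTER_CUBIC)
    cv2.imwrite(f"pics/{n}8.png",im)
E
```

```text
t 24.5 angle 45.26 r 0.1105 chord-angle 45.41 yang -3.6 Ftool [  4.3 -12.3  -4. ] T [1.04 1.78 0.1 ] [ 0.5637 -0.2583  0.0622] w 0.0205
t 24.7 angle 45.25 r 0.1105 chord-angle 45.4 yang -3.6 Ftool [  4.2 -11.9  -2.5] T [0.99 1.78 0.12] [ 0.5637 -0.2583  0.0622] w 0.0206
```

View pics/scene8.png

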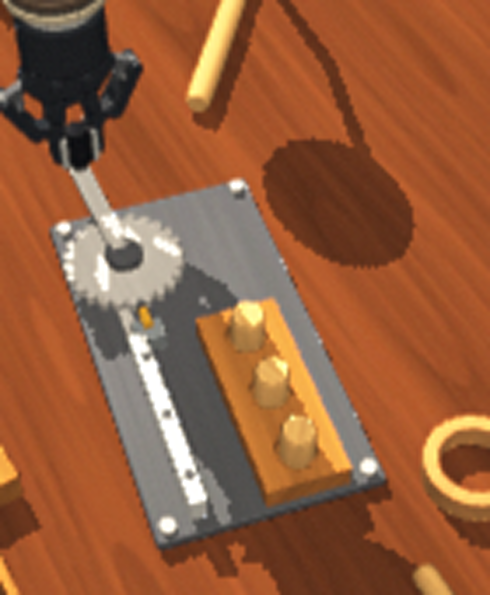

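View pics/top8.png

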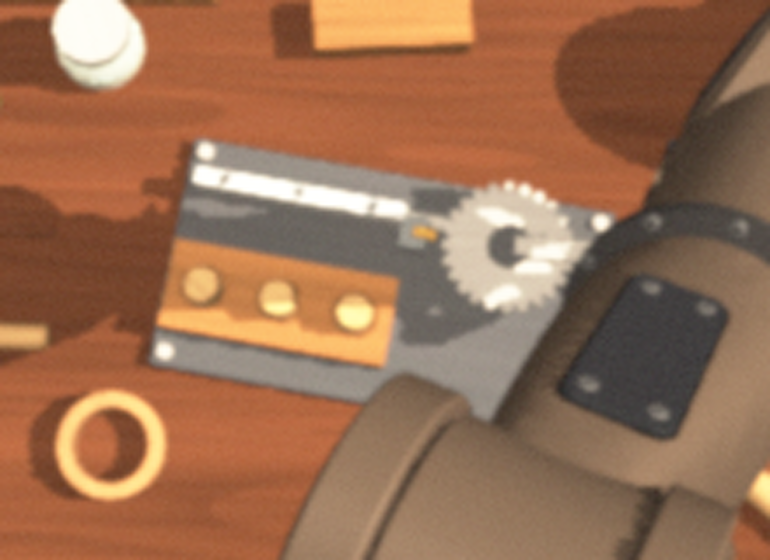

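```bash
python3 -m creep '[0,0.0015,0,-0.8,1,0,0,0,0,1,0,0,0,0,1]' >/dev/null; python3 a.py; python3 - <<'E'
import numpy as np
from scipy.optimize import least_squares
p=np.array([[.4878,-.2202],[.4964,-.2294],[.4954,-.2284],[.509,-.2394],[.524,-.248],[.5393,-.2538],[.5571,-.2576],[.5637,-.2583]])
for R in (.11,None):
    f=lambda v:np.hypot(p[:,0]-v[0],p[:,1]-v[1])-(R or v[2])
    r=least_squares(f,[.571,-.148,.11]); c=r.x; a=np.degrees(np.arctan2(p[:,1]-c[1],p[:,0]-c[0])); print(c.round(4),(a-a[0]).round(2),(r.fun*1e3).round(2))
E
```

```text
t 25.1 angle 45.76 r 0.1105 chord-angle 45.9 yang -2.8 Ftool [  5.  -13.5  -5. ] T [1.05 2.08 0.01] [ 0.5647 -0.2583  0.0622] w 0.0209
[ 0.5711 -0.1485  0.11  ] [ 0.    6.56  5.83 14.95 23.96 32.49 41.98 45.44] [-0.13  0.07  0.03  0.05  0.04 -0.04 -0.04  0.01]
[ 0.5706 -0.1496  0.1089] [ 0.    6.63  5.89 15.1  24.2  32.82 42.41 45.9 ] [-0.08  0.08  0.03  0.01  0.   -0.07 -0.02  0.06]
```

```bash
python3 - <<'E'
from cell import *
from h import *
y=np.radians(-9.25); ex=np.array([np.cos(y),np.sin(y)]); ey=np.array([-np.sin(y),np.cos(y)])
for n in("scene","top"):
    s=snapshot(n); np.savez(n+"9.npz",**{k:np.array(v) for k,v in s.items()})
    for t in ("6","9"):
        s=load(n+t); P=cloud(s); q=P[...,:2]-[.5225,.0315]; X=q@ex; Y=q@ey; z=P[...,2]
        m=(X>.03)&(X<.12)&(Y>-.05)&(Y<.08)&(z>.03)&(z<.05)
        print(n,t,"fence jigx",X[m].mean().round(4),m.sum())
        m=(abs(X)<.03)&(abs(Y)<.09)&(z>.05)&(z<.07)
        k,l,st,ce=cv2.connectedComponentsWithStats(m.astype(np.uint8))
        print("  beads",[P[l==j].mean(0).round(3).tolist() for j in range(1,k) if st[j,4]>20])
    a=load(n+"0")["depth"];b=s["depth"]
    d=(abs(a-b)>.012).astype(np.uint8); k,l,st,ce=cv2.connectedComponentsWithStats(d)
    print([(ce[j].round(0).tolist(),int(st[j,4])) for j in range(1,k) if st[j,4]>15])
    im=cv2.cvtColor(s["img"],cv2.COLOR_RGB2BGR); cv2.imwrite(f"pics/{n}9.png",im)
E
python3 a.py
```

```text
scene 6 fence jigx 0.0819 309
  beads [[0.515, -0.025, 0.06], [0.524, 0.034, 0.059], [0.533, 0.092, 0.06]]
scene 9 fence jigx 0.0736 303
  beads [[0.514, -0.025, 0.059], [0.524, 0.033, 0.06], [0.533, 0.093, 0.06]]
[([31.0, 11.0], 74), ([41.0, 2.0], 19), ([59.0, 11.0], 109), ([71.0, 10.0], 37), ([90.0, 71.0], 3767), ([98.0, 2.0], 24), ([108.0, 4.0], 28), ([130.0, 6.0], 51), ([390.0, 62.0], 26192), ([6.0, 7.0], 32), ([18.0, 10.0], 22), ([4.0, 22.0], 46), ([83.0, 23.0], 155), ([20.0, 24.0], 57), ([52.0, 30.0], 88), ([40.0, 24.0], 28), ([53.0, 22.0], 19), ([9.0, 39.0], 78), ([27.0, 46.0], 235), ([93.0, 39.0], 148), ([315.0, 38.0], 18), ([469.0, 42.0], 16), ([60.0, 52.0], 19), ([309.0, 51.0], 18), ([315.0, 56.0], 18), ([276.0, 64.0], 18), ([556.0, 64.0], 28), ([38.0, 66.0], 18), ([301.0, 64.0], 17), ([556.0, 77.0], 37), ([104.0, 78.0], 20), ([8.0, 79.0], 17), ([20.0, 80.0], 32), ([78.0, 83.0], 17), ([151.0, 86.0], 60), ([156.0, 95.0], 44), ([19.0, 100.0], 28), ([12.0, 101.0], 18), ([189.0, 99.0], 16), ([544.0, 105.0], 23), ([558.0, 106.0], 18), ([37.0, 113.0], 70), ([550.0, 122.0], 174), 
[... 703 characters left out ...]
], 112), ([297.0, 239.0], 123), ([305.0, 255.0], 125), ([369.0, 303.0], 146), ([334.0, 309.0], 145), ([311.0, 331.0], 153)]
top 6 fence jigx 0.0853 324
  beads [[0.53, 0.09, 0.059], [0.521, 0.031, 0.059], [0.511, -0.028, 0.059]]
top 9 fence jigx 0.0748 326
  beads [[0.53, 0.09, 0.059], [0.521, 0.031, 0.06], [0.511, -0.028, 0.059]]
[([339.0, 287.0], 28405), ([265.0, 183.0], 547), ([173.0, 181.0], 107), ([304.0, 192.0], 17), ([180.0, 210.0], 107), ([237.0, 212.0], 106), ([259.0, 215.0], 104), ([280.0, 220.0], 106), ([168.0, 241.0], 114), ([6.0, 346.0], 227)]
t 25.2 angle 45.75 r 0.1105 chord-angle 45.9 yang -2.8 Ftool [  4.8 -13.3  -4.6] T [ 1.02  2.12 -0.02] [ 0.5646 -0.2583  0.0622] w 0.0205
```

View pics/scene9.png

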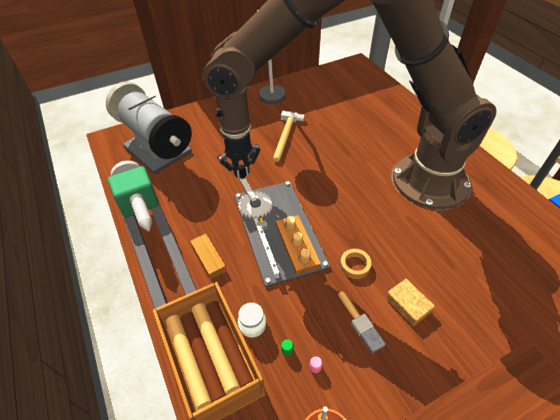

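```bash
python3 - <<'E'
from h import *
y=np.radians(-9.25); ex=np.array([np.cos(y),np.sin(y)]); ey=np.array([-np.sin(y),np.cos(y)])
for n in("scene","top"):
    for t in ("0","6","9"):
        s=load(n+t); P=cloud(s); g=np.mgrid[:420,:560]
        d=np.stack([(g[1]-s["cx"])/s["fx"],-(g[0]-s["cy"])/s["fy"],-np.ones((420,560))],-1)@Rm(s).T
        k=(.041-s["position"][2])/d[...,2]; W=(s["position"]+k[...,None]*d)[...,:2]-[.5225,.0315]
        X=W@ex;Y=W@ey; z=P[...,2]
        out=[]
        for y0 in np.arange(.0,.08,.02):
            m=(X>.03)&(X<.12)&(Y>y0)&(Y<y0+.02)&(z>.036)&(z<.05)
            out.append((X[m].mean()*1000).round(1))
        print(n,t,out)
E
```

```text
scene 0 [np.float64(99.0), np.float64(99.2), np.float64(99.0), np.float64(98.9)]
scene 6 [np.float64(96.4), np.float64(101.1), np.float64(97.0), np.float64(98.9)]
scene 9 [np.float64(84.9), np.float64(85.4), np.float64(85.9), np.float64(83.1)]
top 0 [np.float64(98.9), np.float64(99.4), np.float64(98.8), np.float64(98.9)]
top 6 [np.float64(99.5), np.float64(95.3), np.float64(98.7), np.float64(98.7)]
top 9 [np.float64(86.4), np.float64(86.3), np.float64(86.8), np.float64(85.0)]
```

```bash
python3 - <<'E'
from cell import *
print(hand_in())
E
```

```text
the job is handed in; nothing more can be done
None
```

The jig is loaded and the lever is held at its third click. I handed the job in at about 25 s of the 67 s allowed.

- **Beads:** the three pale beads went into wells 2, 1 and 0. Both cameras show all three upright, with their tops at the same height, about 60–63 mm against the expected 62 mm. Each was lowered until it made contact at the depth expected for the well floor.
- **Lever:** I gripped it only after all the beads were in, then swung it along its arc. Its angle works out at 45.8 to 46.4° depending on the circle fit, just past click 3 at 45° and well short of click 4 at 60°. It held steady there under about 13 N with the fingers closed on it.
- **Fence:** it moved 12 to 14 mm, which matches three clicks (12 mm). My first measurement gave 8 to 10 mm, but parts of the wheel were probably in that reading. I repeated it on the fence alone.
- **Other objects:** comparing depth images before and after, I saw no sign that anything else on the bench moved. The scene camera's comparison was noisy, mostly away from the work area.
- **Wrist force:** while starting the lever, the force on the tool briefly reached about 20 N along the fingers. I eased it off by raising the hand slightly.

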